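Swipe the light base up to full brightness

ROBOT

A 6-joint arm with a two-finger parallel gripper is mounted at the origin on a cart in front of the work surface, level with it; the furniture and walls round the work are solid. World frame = base frame: x ahead of the robot, y to its left, z up, the work surface at z = 0. Lengths are in mm, angles in rad, forces in N, time in s.
With the tool pointing down it reaches from about 300 to 1000 mm from the base axis. Payload 5.1 kg.
Tool frame: the origin (TCP) lies midway between the tips of the shut fingers; the grasp point (between the pads) lies 19 mm behind it; z points along the fingers, y is the direction in which the jaws open and shut (so a half turn about z gives the same grasp; the last joint's range is limited). The gripper opens to 95 mm and grips with 3 to 60 N. Pads are 20 mm wide; open, the fingers measure 119 mm over their backs; the gripper's body (75 mm by 180 mm) begins 59 mm behind the grasp point.
Start: joints at [-1.187, 0.124, 1.65, -0, 1.367, -0.083], TCP at [292.488, -580.462, 214.656] pointing down, gripper open.
Joint ranges: [-2.61, 2.61], [-1.02, 2.33], [0.03, 2.71], [-1.35, 4.49], [0.32, 2.68], [-2.91, 2.91]. Speed limits (rad/s): [2.57, 2.57, 3.14, 3.14, 3.14, 3.14].

INTERFACE

Orientations are given as a 3x3 rotation matrix whose columns are the frame's x, y, z axes.
In Python, from station import ctrl, optics, hand_in gives the robot as it stands. The module is installed in compiled form; this text tells all that it offers.
- The arm moves only by the tool servo_tool, never from a script. Its argument "plan" is a list of rows, each a list of 2 entries, a list of its own where there are three numbers: the shift along the world's x, y, z in units of 40 mm (1.0 is 40 mm), then the turn about the world's z in units of 8 degrees (1.0 is 8 degrees). In form: [[[dx, dy, dz], spin], ...]. A call has 1 to 8 rows; each row is the pose to reach, as a shift and turn from the pose commanded when the call began; what a row does not reach only later rows make up. A row lasts 1/10 s, in which the tool goes at most 50 mm and 8.59 degrees, less where a joint would pass 70% of its speed; a pose out of reach is approached as far as the arm can. A call with a gripper value outside its range is refused whole. "fingers" is the finger opening in mm, from 0 to 95.1, set as the call begins (left out, the last holds). The fingers move at their own pace and stop on an object; the grip force is fixed at half the most. Time passes only in rows, so rows that repeat a pose let the fingers close. It gives the time, the measured TCP pose, the force and the opening at its end, in the units of the state.
- ctrl.read_state(): the state, without advancing time (a new reading comes with each control period).
- optics.grab_frame(name): name is "scene" or "top" or "wrist"; returns a dict with "frame" (480x640x3 uint8, blue, green, red), "fx", "fy", "cx", "cy" (pixels), "distortion" ([k1, k2, p1, p2, k3] as OpenCV has them; the pictures are not rectified), "world_from_camera" (4x4, takes a point from camera to world coordinates). Camera axes: x right, y up, looking along -z (the intrinsics and any distortion apply to the point x, -y, -z); pixel columns grow to the right and rows downward; lengths in mm; the calibration is good to about 2 mm. A picture is of the moment at which its call begins. There is no depth.
- hand_in(): hands the job in, once; it reports no verdict.
The state is a dict: "t": time; "q": joint angles; "qvel": joint speeds; "tau": joint torques, N m; "position": TCP position; "tcp_rot": TCP orientation; "ft_force": force on the tool from outside, world axes, zero at the start; "torque": the same for the moment, N m; "opening": finger opening in mm.
Only numpy, scipy, OpenCV 4.12 (cv2) and the standard library are available. Lean on these libraries where they do the work, as an engineer would, in place of code of your own. Each camera call takes 0.05 s, during which the arm holds its last target.

TASK

Turn the light under the petri dish up to full: set your fingertips lightly on the green pad alone, then run them along the curved touch track over every black pad in turn to the orange pad. Finish with the fingertips still resting lightly on the orange pad, and stay there. Keep the touch light, well short of the sprung track's stop, and leave the dish, the bottles and the carton where they stand.

Things in the scene. Friction and masses are not known exactly. Their poses are not given: they have to be found in the camera images.
- light_base: round grey light base, 216 mm across, fixed to the bench; deck 23.5 mm high, white window 92 mm across in the middle, black power block at the back (+x), out to 139 mm. Origin: centre of the underside, z up. A raised touch track, 18 mm wide, runs round the window at 80 mm radius (to its middle line), from 86 deg (green end, +y) through 180 deg (-x) to 274 deg (orange end, -y), counted from +x towards +y
- touch_arc (a joint): how far the touch track (six pads end to end) is pressed down, m: 0 = up, top 36 mm above the bench and 12.5 mm above the deck; 0.012 = hard stop. All pads sink together, straight down, on a spring: about 0.5 N to start, then 0.5 N per mm (3 N at 5 mm). A light touch stays under 10 mm
- pad_0: green start pad, 47 mm long along the track's middle line and 18 mm wide, slightly curved, flat top with a white dot. Origin: middle of its top face, at 103 deg and 80 mm radius on the base; its x axis points along the stroke (towards the orange end), y towards the centre of the base, z up
- pad_1: first black pad, 42 mm long along the track's middle line and 18 mm wide, slightly curved, flat top with a white dot. Origin: middle of its top face, at 135 deg and 80 mm radius on the base; its x axis points along the stroke (towards the orange end), y towards the centre of the base, z up
- pad_2: second black pad, 42 mm long along the track's middle line and 18 mm wide, slightly curved, flat top with a white dot. Origin: middle of its top face, at 165 deg and 80 mm radius on the base; its x axis points along the stroke (towards the orange end), y towards the centre of the base, z up
- pad_3: third black pad, 42 mm long along the track's middle line and 18 mm wide, slightly curved, flat top with a white dot. Origin: middle of its top face, at 195 deg and 80 mm radius on the base; its x axis points along the stroke (towards the orange end), y towards the centre of the base, z up
- pad_4: fourth black pad, 42 mm long along the track's middle line and 18 mm wide, slightly curved, flat top with a white dot. Origin: middle of its top face, at 225 deg and 80 mm radius on the base; its x axis points along the stroke (towards the orange end), y towards the centre of the base, z up
- pad_5: orange end pad, 47 mm long along the track's middle line and 18 mm wide, slightly curved, flat top with a white dot. Origin: middle of its top face, at 257 deg and 80 mm radius on the base; its x axis points along the stroke (towards the orange end), y towards the centre of the base, z up
- petri: clear petri dish with pink gel, 64 mm across, 14 mm high, loose, on the window within 3 mm of the base's centre, its underside 25 mm above the bench; origin: centre of its underside. Leave alone
- bottle_brown: small brown bottle with a black cap, 25 mm across, 59 mm high, loose on the bench behind the base; origin: centre of its underside. Leave alone
- dropper_bottle: brown dropper bottle with a black bulb, 31 mm across, 86 mm high, loose on the bench beside the base; origin: centre of its underside. Leave alone
- slide_box: green carton, 78 x 28 x 20 mm, loose on the bench beside the base; origin: centre of its underside. Leave alone
Things that resemble listed ones, but are neither listed nor needed, are in the scene too. What is shaped like the light_base but blue is not meant.

How it is judged:
By the outcome, as a careful person would: the job done as asked, in the order asked, and still so for the second after the job is handed in, while the arm keeps its last pose, push and grip.
It also fails if it takes over 48 s, if anything falls off the work surface, if the arm or the gripper's body presses on something with over 40 N, if the wrist force passes 120 N, or if a joint passes its speed limit or range.

## Working session

There is one attempt and no reset: what is moved stays moved. The work goes in short steps, Python scripts to look and compute and a tool call to move; the robot and the scene stay as the last step left them, time stands still between calls to the robot, and variables do not carry over. Pictures are saved under pics/ and viewed, and the job is handed in when it is done.

Besides the shell and the picture viewer there is one more tool, called by a JSON object that holds its "op" and its "data". servo_tool: Moves the arm, as the interface text tells. Its arguments: {"type":"object","properties":{"plan":{"type":"array","items":{"type":"array"}},"fingers":{"type":"number"}},"required":["plan"]}

```bash
mkdir -p pics; ls; python3 - <<'E'
from station import ctrl, optics
import cv2, numpy as np, json
s=ctrl.read_state(); print({k:np.round(v,3).tolist() for k,v in s.items()})
for n in ("scene","top","wrist"):
    f=optics.grab_frame(n); cv2.imwrite(f"pics/{n}0.png",f["frame"])
    print(n,[round(f[k],1) for k in("fx","fy","cx","cy")],np.round(f["distortion"],4),np.round(f["world_from_camera"],3).tolist())
    np.save(f"pics/{n}0.npy",f,allow_pickle=True)
E
```

```text
pics
{'t': 0.0, 'q': [-1.187, 0.125, 1.652, -0.0, 1.367, -0.083], 'qvel': [-0.001, 0.0, 0.0, 0.001, 0.001, -0.001], 'tau': [0.004, -41.761, -35.993, 0.078, 0.049, -0.0], 'position': [292.252, -579.884, 213.398], 'tcp_rot': [[0.893, 0.45, -0.001], [0.45, -0.893, 0.002], [0.0, -0.002, -1.0]], 'ft_force': [-0.485, -0.398, 0.232], 'torque': [-0.033, 0.072, 0.013], 'opening': 95.207}
scene [480.8, 480.8, 314.6, 234.1] [0.0367 0.     0.     0.     0.    ] [[-0.829, 0.411, -0.38, 218.1], [-0.56, -0.63, 0.539, 571.94], [-0.018, 0.659, 0.752, 812.762], [0.0, 0.0, 0.0, 1.0]]
top [460.4, 460.4, 316.8, 241.2] [-0.12  0.    0.    0.    0.  ] [[-0.086, 0.976, -0.2, 435.331], [-0.996, -0.084, 0.019, 25.185], [0.001, 0.201, 0.98, 932.112], [0.0, 0.0, 0.0, 1.0]]
wrist [389.0, 389.0, 321.2, 239.7] [-0.078  0.     0.     0.     0.   ] [[0.45, 0.861, 0.237, 358.585], [-0.893, 0.435, 0.118, -547.172], [-0.001, -0.265, 0.964, 382.843], [0.0, 0.0, 0.0, 1.0]]
```

View pics/scene0.png

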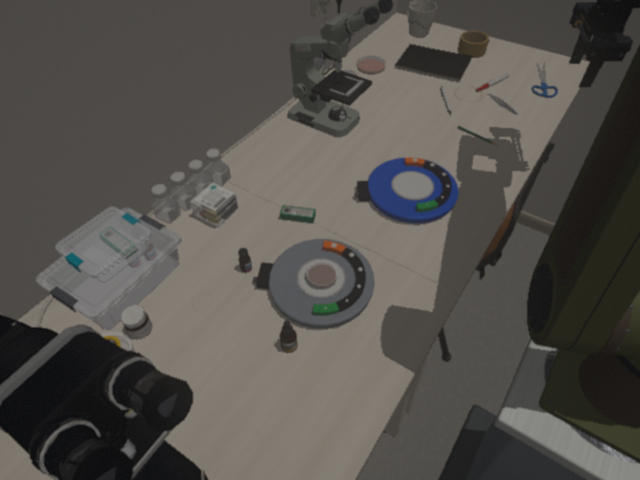

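View pics/top0.png

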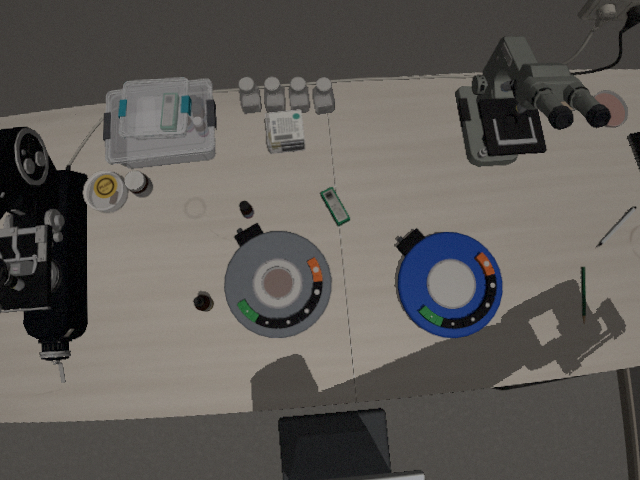

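View pics/wrist0.png

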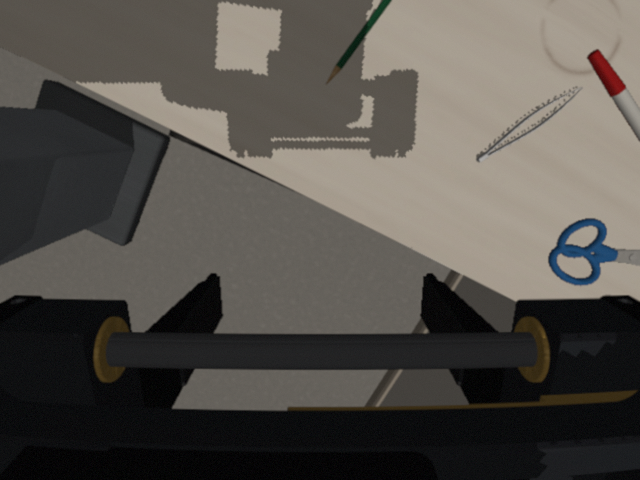

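Two bases could be meant. The grey one is at top (278,284) / scene (322,281). The blue one is at top (450,284) / scene (413,188) and is excluded by the text. I choose the grey one: green pad at top (247,309), orange pad at top (315,269). The green carton is at (335,206), the dropper bottle at (203,301) and the brown bottle at (246,209).

```bash
cat > h.py <<'E'
import numpy as np, cv2
def ray(f,uv):
    K=np.array([[f["fx"],0,f["cx"]],[0,f["fy"],f["cy"]],[0,0,1.]])
    p=cv2.undistortPoints(np.float64(uv).reshape(-1,1,2),K,np.float64(f["distortion"])).reshape(-1,2)
    d=np.c_[p[:,0],-p[:,1],-np.ones(len(p))]; T=np.array(f["world_from_camera"])
    d=d@T[:3,:3].T; return T[:3,3],d/np.linalg.norm(d,axis=1,keepdims=True)
def plane(f,uv,z):
    o,d=ray(f,uv); return o+d*((z-o[2])/d[:,2])[:,None]
def tri(f1,u1,f2,u2):
    o1,d1=ray(f1,u1);o2,d2=ray(f2,u2);out=[]
    for a,b in zip(d1,d2):
        s=np.linalg.lstsq(np.c_[a,-b],o2-o1,rcond=None)[0]
        p,q=o1+s[0]*a,o2+s[1]*b; out.append(np.r_[(p+q)/2,np.linalg.norm(p-q)])
    return np.array(out)
def proj(f,P):
    T=np.linalg.inv(np.array(f["world_from_camera"])); c=np.atleast_2d(P)@T[:3,:3].T+T[:3,3]
    K=np.array([[f["fx"],0,f["cx"]],[0,f["fy"],f["cy"]],[0,0,1.]])
    return cv2.projectPoints((c*[1,-1,-1]).reshape(-1,1,3),np.zeros(3),np.zeros(3),K,np.float64(f["distortion"]))[0].reshape(-1,2)
def blobs(img,lo,hi,roi,amin=20):
    x0,y0,x1,y1=roi; h=cv2.cvtColor(img,cv2.COLOR_BGR2HSV)[y0:y1,x0:x1]
    n,l,st,c=cv2.connectedComponentsWithStats(cv2.inRange(h,np.array(lo),np.array(hi)))
    return [(st[i,4],c[i]+[x0,y0]) for i in range(1,n) if st[i,4]>=amin]
def load(p): return np.load(p,allow_pickle=True).item()
E
python3 - <<'E'
from h import *
t=load("pics/top0.npy");s=load("pics/scene0.npy")
rt=(220,225,335,345);rs=(250,230,380,330)
for n,lo,hi in(("green",(45,100,40),(85,255,255)),("orange",(3,140,90),(18,255,255))):
    print(n,blobs(t["frame"],lo,hi,rt),blobs(s["frame"],lo,hi,rs))
for nm,f,r in(("top",t,rt),("scene",s,rs)):
    x0,y0,x1,y1=r; c=f["frame"][y0:y1,x0:x1]; cv2.imwrite(f"pics/{nm}_crop.png",cv2.resize(c,None,fx=5,fy=5,interpolation=cv2.INTER_CUBIC))
E
```

```text
green [(np.int32(217), array([247.52073733, 310.59447005]))] [(np.int32(208), array([325.375     , 308.25961538]))]
orange [(np.int32(178), array([314.85393258, 269.53370787]))] [(np.int32(121), array([333.44628099, 246.23966942]))]
```

View pics/top_crop.png

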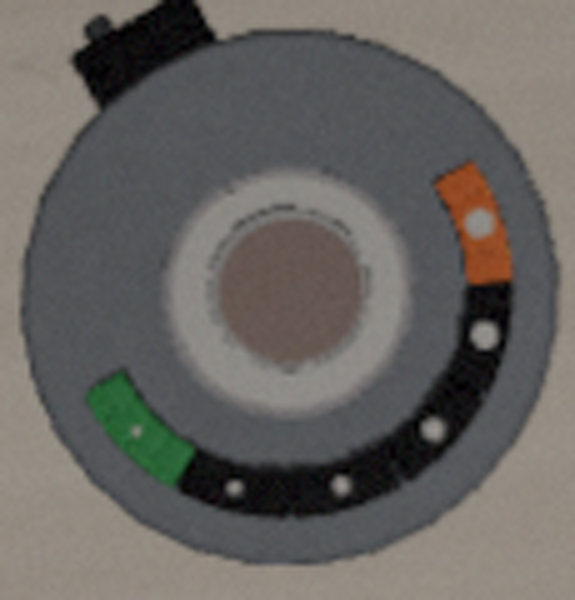

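View pics/scene_crop.png

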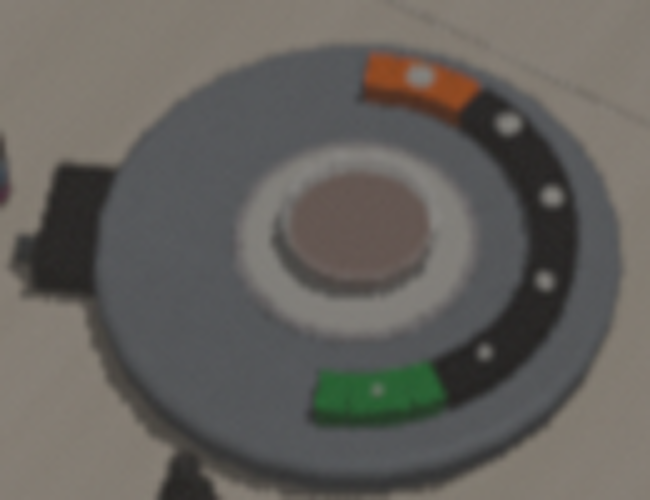

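The crops confirm the grey base. Its six white dots run from green (top crop 137,432) to orange (480,222) and show in both views, so I'll triangulate those.

```bash
cat > m.py <<'E'
from h import *
t=load("pics/top0.npy");s=load("pics/scene0.npy")
T=[(137,432),(235,488),(342,485),(434,429),(484,335),(480,222)]
S=[(377,390),(485,352),(545,281),(552,197),(508,124),(420,76)]
def ref(f,c,off):
    g=cv2.cvtColor(f["frame"],cv2.COLOR_BGR2GRAY).astype(float); out=[]
    for u,v in c:
        u=(u+.5)/5-.5+off[0]; v=(v+.5)/5-.5+off[1]
        x0,y0=int(round(u))-4,int(round(v))-4; w=g[y0:y0+9,x0:x0+9]; w=np.clip(w-(w.max()+np.median(w))/2,0,None)
        yy,xx=np.mgrid[y0:y0+9,x0:x0+9]; m=(np.hypot(xx-u,yy-v)<3.2); w=w*m; out.append(((w*xx).sum()/w.sum(),(w*yy).sum()/w.sum()))
    return np.array(out)
a=ref(t,T,(220,225));b=ref(s,S,(250,230))
P=tri(t,a,s,b); print(np.round(P,1))
A=np.deg2rad([103,135,165,195,225,257]); M=80*np.c_[np.cos(A),np.sin(A)]
def fit(Q):
    mc,qc=M.mean(0),Q.mean(0); H=(M-mc).T@(Q-qc); th=np.arctan2(H[0,1]-H[1,0],H[0,0]+H[1,1])
    R=np.array([[np.cos(th),-np.sin(th)],[np.sin(th),np.cos(th)]]); c=qc-R@mc
    return c,th,np.linalg.norm(Q-(M@R.T+c),axis=1)
for n,Q in(("tri",P[:,:2]),("top36",plane(t,a,36)[:,:2]),("scene36",plane(s,b,36)[:,:2])):
    c,th,r=fit(Q); print(n,np.round(c,1),round(np.rad2deg(th),1),np.round(r,1))
# others
for n,f,z,uvs in (("dropper",t,80,[(203,301)]),("brown",t,55,[(246,209)]),("box",t,20,[(335,206)])): print(n,np.round(plane(f,uvs,z),0))
E
python3 m.py
```

```text
[[493.1 155.3  31.9   0.8]
 [468.  118.6  32.3   1.1]
 [465.6  77.3  32.1   0.9]
 [484.   40.   32.7   0.7]
 [518.4  17.1  32.7   1.3]
 [563.1  15.2  32.5   0.8]]
tri [544.   93.2] 26.5 [0.4 0.1 0.1 0.2 0.3 0.5]
top36 [544.1  93.2] 26.5 [0.1 0.1 0.1 0.1 0.1 0.1]
scene36 [542.2  95.4] 26.5 [0.3 0.1 0.2 0.2 0.4 0.2]
dropper [[515. 229.  80.]]
brown [[691. 142.  55.]]
box [[692. -36.  20.]]
```

Triangulation and both plane casts agree to about 2 mm: base at roughly (543.5, 94), yaw 26.5°. I'll shut the fingers and go to a wrist-camera viewpoint near (418, 32).

{"op": "servo_tool", "data": {"plan": [[[0.1,0.5,0],0],[[0.3,1.5,0],0],[[0.5,2.6,0],0],[[0.8,3.7,0],0],[[1.0,4.8,0],0],[[1.2,5.8,0],0],[[1.3,6.6,0],0],[[1.4,7.0,0],0]], "fingers": 0}}

```text
t: 0.95
position: [348.5, -298.2, 214.3]
tcp_rot: [[0.892, 0.452, -0.0], [0.452, -0.892, 0.0], [0.0, -0.0, -1.0]]
ft_force: [-0.5, -0.8, 0.6]
opening: 36.6
```

{"op": "servo_tool", "data": {"plan": [[[0.1,0.5,0],0],[[0.3,1.7,0],0],[[0.5,2.9,0],0],[[0.8,4.1,0],0],[[1.1,5.3,0],0],[[1.4,6.5,0],0],[[1.6,7.7,0],0],[[1.75,8.3,0],0]]}}

```text
t: 1.75
position: [418.8, 34.3, 214.8]
tcp_rot: [[0.892, 0.453, 0.001], [0.453, -0.892, 0.0], [0.001, -0.0, -1.0]]
ft_force: [-0.3, 0.1, -0.3]
opening: 0.0
```

{"op": "servo_tool", "data": {"plan": [[[0,0,0],0],[[0,0,0],0],[[0,0,0],0]]}}

```text
t: 2.05
position: [418.5, 30.5, 214.5]
tcp_rot: [[0.894, 0.449, -0.0], [0.449, -0.894, -0.0], [-0.0, 0.0, -1.0]]
ft_force: [-0.2, -0.1, -0.1]
opening: 0.6
```

```bash
python3 - <<'E'
from station import ctrl, optics
import cv2, numpy as np
f=optics.grab_frame("wrist"); cv2.imwrite("pics/wrist1.png",f["frame"]); np.save("pics/wrist1.npy",f,allow_pickle=True)
s=ctrl.read_state(); print({k:np.round(s[k],2).tolist() for k in("t","q","position","tcp_rot","ft_force","opening")}); print(np.round(f["world_from_camera"],2))
from h import *
A=np.deg2rad(np.array([103,135,165,195,225,257])+26.5); print(np.round(proj(f,np.c_[543.5+80*np.cos(A),94+80*np.sin(A),36+0*A])))
E
```

```text
{'t': 2.1, 'q': [-0.06, -0.42, 2.13, -0.0, 1.43, 1.05], 'position': [418.48, 30.39, 214.53], 'tcp_rot': [[0.89, 0.45, -0.0], [0.45, -0.89, -0.0], [-0.0, 0.0, -1.0]], 'ft_force': [-0.19, -0.25, 0.97], 'opening': 0.56}
[[ 4.500e-01  8.600e-01  2.400e-01  4.848e+02]
 [-8.900e-01  4.300e-01  1.200e-01  6.356e+01]
 [ 0.000e+00 -2.700e-01  9.600e-01  3.838e+02]
 [ 0.000e+00  0.000e+00  0.000e+00  1.000e+00]]
[[228.  75.]
 [254. 122.]
 [296. 146.]
 [343. 146.]
 [385. 122.]
 [412.  76.]]
```

View pics/wrist1.png

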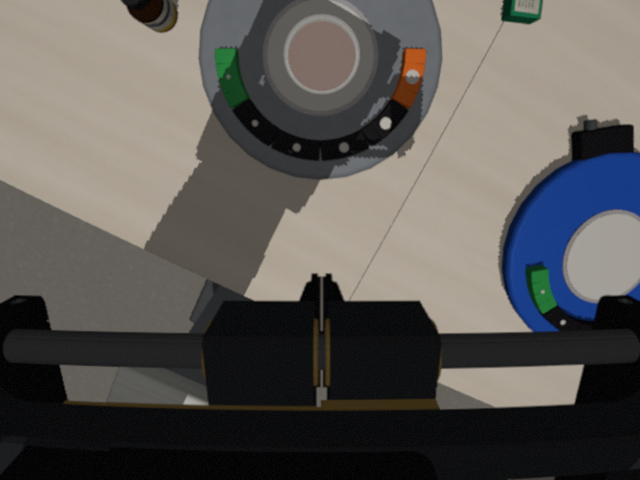

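The wrist view shows the grey base's dots at (228,76), (255,123), (296,147), (344,147), (385,123) and (413,76). They lie within about 1–2 px of the prediction. I'll refine from this view and measure the height.

```bash
cat > m2.py <<'E'
exec(open("m.py").read().split("# others")[0])
w=load("pics/wrist1.npy")
W=[(228,76),(255,123),(296,147),(344,147),(385,123),(413,76)]
c=ref(w,[(u*5+2,v*5+2) for u,v in W],(0,0)); print(np.round(c,1))
for n,f,x in(("w-top",t,a),("w-scene",s,b)):
    P=tri(w,c,f,x); print(n,np.round(P[:,2:],1).tolist(),np.round(fit(P[:,:2])[0],1))
C,th,r=fit(plane(w,c,36)[:,:2]); print("wrist36",np.round(C,1),np.rad2deg(th).round(1),np.round(r,1))
C,th,r=fit(plane(w,c,33)[:,:2]); print("wrist33",np.round(C,1),np.rad2deg(th).round(1),np.round(r,1))
E
python3 m2.py
```

```text
[[493.1 155.3  31.9   0.8]
 [468.  118.6  32.3   1.1]
 [465.6  77.3  32.1   0.9]
 [484.   40.   32.7   0.7]
 [518.4  17.1  32.7   1.3]
 [563.1  15.2  32.5   0.8]]
tri [544.   93.2] 26.5 [0.4 0.1 0.1 0.2 0.3 0.5]
top36 [544.1  93.2] 26.5 [0.1 0.1 0.1 0.1 0.1 0.1]
scene36 [542.2  95.4] 26.5 [0.3 0.1 0.2 0.2 0.4 0.2]
[[227.9  76.2]
 [254.5 122.8]
 [296.2 146.8]
 [343.4 147.1]
 [384.2 123.2]
 [413.2  74. ]]
w-top [[42.2, 0.9], [48.5, 0.3], [46.4, 0.7], [37.6, 1.2], [26.5, 1.6], [35.6, 1.2]] [543.7  93.2]
w-scene [[33.4, 0.1], [33.7, 0.0], [33.3, 0.2], [33.8, 0.2], [34.7, 0.2], [32.5, 2.0]] [543.2  93.9]
wrist36 [543.1  94.1] 26.9 [0.3 0.1 0.1 0.5 1.3 1.7]
wrist33 [543.3  94.1] 26.9 [0.5 0.4 0.4 0.7 1.  2.3]
```

Centre ≈ (543.5, 93.8), yaw 26.6°, top 33–36 mm high. The green pad's middle is therefore at about (492.5, 155.4). I'll hover above it, then check the measured position over several readings.

{"op": "servo_tool", "data": {"plan": [[[0.3,0.5,0],0],[[0.8,1.3,-0.4],0],[[1.3,2.2,-1.2],0],[[1.7,2.9,-2.2],0],[[1.85,3.1,-3.1],0],[[1.85,3.1,-3.7],0],[[1.85,3.1,-3.9],0],[[1.85,3.1,-3.9],0]]}}

```text
t: 2.9
position: [491.8, 154.3, 57.5]
tcp_rot: [[0.894, 0.448, -0.003], [0.448, -0.894, -0.001], [-0.003, -0.001, -1.0]]
ft_force: [-0.6, 0.3, 1.0]
opening: 0.6
```

{"op": "servo_tool", "data": {"plan": [[[0,0,0],0],[[0,0,0],0],[[0,0,0],0]]}}

```text
t: 3.2
position: [493.8, 155.5, 60.6]
tcp_rot: [[0.893, 0.45, 0.003], [0.45, -0.893, 0.001], [0.003, 0.001, -1.0]]
ft_force: [0.2, 0.9, 0.3]
opening: 0.3
```

```bash
python3 - <<'E'
from station import ctrl, optics
import cv2, numpy as np
P=[];F=[]
for n in("wrist","scene","top","wrist","scene","top"):
    f=optics.grab_frame(n); cv2.imwrite(f"pics/{n}2.png",f["frame"]); np.save(f"pics/{n}2.npy",f,allow_pickle=True)
    s=ctrl.read_state();P.append(s["position"]);F.append(s["ft_force"])
print(np.round(P,1).tolist(),np.round(F,2).tolist(),s["t"])
s=cv2.imread("pics/scene2.png")[200:340,240:400]; w=cv2.imread("pics/wrist2.png")[100:340,160:480]
cv2.imwrite("pics/c2.png",np.hstack([cv2.resize(s,(400,350)),cv2.resize(w,(400,350))]))
E
```

```text
[[493.5, 155.5, 60.2], [493.2, 155.6, 59.9], [493.0, 155.6, 59.5], [492.8, 155.6, 59.3], [492.7, 155.6, 59.1], [492.6, 155.6, 58.9]] [[0.12, 0.18, 1.18], [0.14, -0.72, -0.6], [-0.55, 0.16, 0.2], [-0.69, 0.33, -0.75], [-0.72, 0.34, 0.05], [0.24, 1.32, -0.06]] 3.5
```

View pics/c2.png

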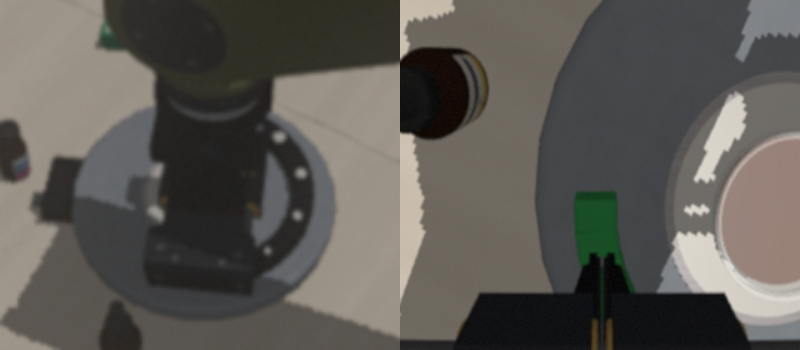

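The wrist crop shows the shut tips (602,258) above the green strip, in line with its middle and clear of pad_1. I'll descend gently and stop above contact, then touch in small steps.

{"op": "servo_tool", "data": {"plan": [[[0,0,-0.1],0],[[0,0,-0.2],0],[[0,0,-0.3],0],[[0,0,-0.4],0],[[0,0,-0.45],0],[[0,0,-0.45],0],[[0,0,-0.45],0],[[0,0,-0.45],0]]}}

```text
t: 4.3
position: [492.7, 155.6, 40.9]
tcp_rot: [[0.893, 0.45, 0.0], [0.45, -0.893, 0.0], [0.0, 0.0, -1.0]]
ft_force: [0.2, -0.8, 0.2]
opening: 0.4
```

{"op": "servo_tool", "data": {"plan": [[[0,0,-0.05],0],[[0,0,-0.1],0],[[0,0,-0.14],0],[[0,0,-0.18],0],[[0,0,-0.18],0],[[0,0,-0.18],0],[[0,0,-0.18],0],[[0,0,-0.18],0]]}}

```text
t: 5.1
position: [492.6, 155.6, 33.6]
tcp_rot: [[0.893, 0.45, 0.0], [0.45, -0.893, 0.0], [0.0, 0.0, -1.0]]
ft_force: [-0.5, -0.6, 2.0]
opening: 0.6
```

```bash
cat > st.py <<'E'
from station import ctrl, optics
import numpy as np,cv2
P=[];F=[]
for i in range(12):
    f=optics.grab_frame("wrist")
    s=ctrl.read_state();P.append(s["position"]);F.append(s["ft_force"])
print(np.round(P[0],1),np.round(P[-1],1),"F",np.round(np.mean(F,0),2),np.round(np.std(F,0),2),s["t"])
import sys
if len(sys.argv)>1: np.save(f"pics/{sys.argv[1]}.npy",f,allow_pickle=True); cv2.imwrite(f"pics/{sys.argv[1]}.png",f["frame"])
E
python3 st.py wrist3
```

```text
[492.6 155.6  33.6] [492.6 155.6  33.5] F [-0.1   0.1   1.78] [0.36 0.47 0.41] 5.7
```

View pics/wrist3.png

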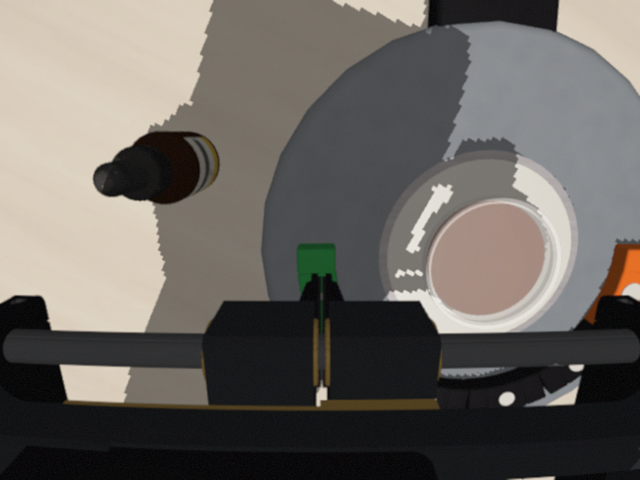

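The touch reads 1.8 N at z = 33.5, which puts the track top at 36.06 mm. That matches the text, and only the green pad is under the tips. I'll work out arc waypoints at about 4.5 mm press.

```bash
python3 - <<'E'
import numpy as np
C=np.array([543.5,93.8]); th=np.deg2rad(np.linspace(103,257,45)+26.6)
W=C+80*np.c_[np.cos(th),np.sin(th)]
p=np.array([292.488+40*5.0,-580.462+40*18.4]); print(p,W[0],W[-1])
i=1
while i<len(W):
    row=[]
    for k in range(i,min(i+8,len(W))): row.append(np.round((W[k]-p)/40,2))
    print([r.tolist() for r in row]); p=p+40*row[-1]; i+=8
print(p)
E
```

```text
[492.488 155.538] [492.50608082 155.44105942] [562.31136905  16.04311995]
[[-0.09, -0.08], [-0.18, -0.17], [-0.26, -0.26], [-0.33, -0.36], [-0.4, -0.46], [-0.47, -0.56], [-0.52, -0.67], [-0.57, -0.78]]
[[-0.05, -0.12], [-0.08, -0.23], [-0.11, -0.35], [-0.13, -0.47], [-0.15, -0.59], [-0.15, -0.71], [-0.15, -0.84], [-0.15, -0.96]]
[[0.02, -0.12], [0.04, -0.24], [0.07, -0.36], [0.11, -0.47], [0.16, -0.59], [0.21, -0.7], [0.26, -0.81], [0.33, -0.91]]
[[0.07, -0.1], [0.15, -0.19], [0.23, -0.29], [0.32, -0.37], [0.41, -0.45], [0.51, -0.52], [0.61, -0.59], [0.71, -0.65]]
[[0.11, -0.06], [0.23, -0.11], [0.34, -0.15], [0.46, -0.18], [0.58, -0.21], [0.7, -0.23], [0.82, -0.24], [0.94, -0.24]]
[[0.12, -0.0], [0.25, 0.01], [0.37, 0.03], [0.49, 0.05]]
[562.488  15.938]
```

{"op": "servo_tool", "data": {"plan": [[[0,0,-0.02],0],[[0,0,-0.05],0],[[0,0,-0.05],0],[[0,0,-0.05],0],[[0,0,-0.05],0]]}}

```text
t: 6.2
position: [492.6, 155.5, 31.6]
tcp_rot: [[0.893, 0.45, 0.0], [0.45, -0.893, 0.0], [0.0, 0.0, -1.0]]
ft_force: [-0.5, -0.8, 2.4]
opening: 0.5
```

{"op": "servo_tool", "data": {"plan": [[[-0.09,-0.08,0],0],[[-0.18,-0.17,0],0],[[-0.26,-0.26,0],0],[[-0.33,-0.36,0],0],[[-0.4,-0.46,0],0],[[-0.47,-0.56,0],0],[[-0.52,-0.67,0],0],[[-0.57,-0.78,0],0]]}}

```text
t: 7.0
position: [469.4, 124.0, 31.5]
tcp_rot: [[0.893, 0.45, -0.0], [0.45, -0.893, 0.0], [-0.0, -0.0, -1.0]]
ft_force: [1.1, 2.7, 4.3]
opening: 0.2
```

```bash
python3 st.py wrist4
```

```text
[469.2 123.5  31.3] [469.5 124.3  31.3] F [-0.54 -1.58  3.14] [0.44 0.71 0.34] 7.6
```

View pics/wrist4.png

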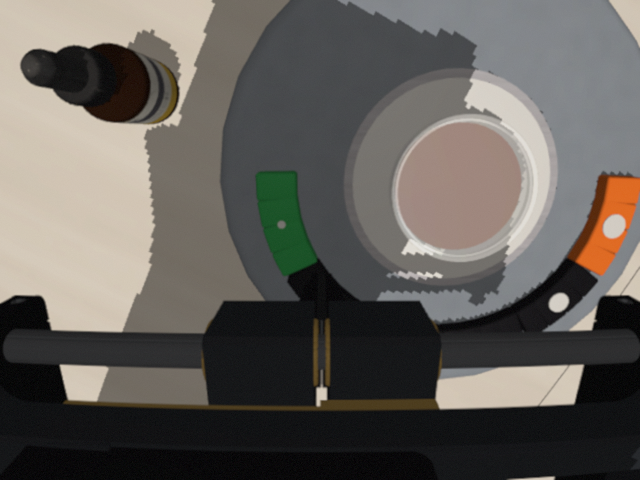

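The tips rest on pad_1 near its middle, with the force steady at about 3 N (about 5 mm of press), and the dish is untouched. I'll continue.

{"op": "servo_tool", "data": {"plan": [[[-0.05,-0.12,0],0],[[-0.08,-0.23,0],0],[[-0.11,-0.35,0],0],[[-0.13,-0.47,0],0],[[-0.15,-0.59,0],0],[[-0.15,-0.71,0],0],[[-0.15,-0.84,0],0],[[-0.15,-0.96,0],0]]}}

```text
t: 8.4
position: [463.6, 85.5, 31.4]
tcp_rot: [[0.893, 0.45, -0.0], [0.45, -0.893, 0.0], [-0.0, -0.0, -1.0]]
ft_force: [-0.1, 1.9, 2.1]
opening: 0.4
```

{"op": "servo_tool", "data": {"plan": [[[0.02,-0.12,0],0],[[0.04,-0.24,0],0],[[0.07,-0.36,0],0],[[0.11,-0.47,0],0],[[0.16,-0.59,0],0],[[0.21,-0.7,0],0],[[0.26,-0.81,0],0],[[0.33,-0.91,0],0]]}}

```text
t: 9.2
position: [476.8, 49.1, 31.3]
tcp_rot: [[0.893, 0.45, -0.001], [0.45, -0.893, -0.0], [-0.001, -0.0, -1.0]]
ft_force: [-1.0, 2.1, 2.2]
opening: 0.9
```

{"op": "servo_tool", "data": {"plan": [[[0.07,-0.1,0],0],[[0.15,-0.19,0],0],[[0.23,-0.29,0],0],[[0.32,-0.37,0],0],[[0.41,-0.45,0],0],[[0.51,-0.52,0],0],[[0.61,-0.59,0],0],[[0.71,-0.65,0],0]]}}

```text
t: 10.0
position: [505.5, 23.3, 31.4]
tcp_rot: [[0.893, 0.45, -0.0], [0.45, -0.893, -0.0], [-0.0, -0.0, -1.0]]
ft_force: [-1.3, 2.0, 3.2]
opening: 0.8
```

{"op": "servo_tool", "data": {"plan": [[[0.11,-0.06,0],0],[[0.23,-0.11,0],0],[[0.34,-0.15,0],0],[[0.46,-0.18,0],0],[[0.58,-0.21,0],0],[[0.7,-0.23,0],0],[[0.82,-0.24,0],0],[[0.94,-0.24,0],0]]}}

```text
t: 10.8
position: [543.3, 13.8, 31.4]
tcp_rot: [[0.893, 0.45, -0.0], [0.45, -0.893, -0.0], [-0.0, 0.0, -1.0]]
ft_force: [-1.6, -0.9, 2.4]
opening: 0.3
```

{"op": "servo_tool", "data": {"plan": [[[0.12,0,0],0],[[0.25,0.01,0],0],[[0.37,0.03,0],0],[[0.49,0.05,0],0],[[0.49,0.05,0],0],[[0.49,0.05,0],0],[[0.49,0.05,0],0]]}}

```text
t: 11.5
position: [563.6, 16.0, 32.1]
tcp_rot: [[0.893, 0.45, 0.003], [0.45, -0.893, 0.0], [0.003, 0.001, -1.0]]
ft_force: [0.7, -0.1, 1.9]
opening: 0.5
```

```bash
python3 st.py wrist5; python3 - <<'E'
from station import optics
from h import *
for n in("top","scene"):
    f=optics.grab_frame(n); np.save(f"pics/{n}5.npy",f,allow_pickle=True)
    cv2.imwrite(f"pics/{n}5.png",f["frame"])
E
```

```text
[563.5  16.   32.1] [562.6  15.9  31.5] F [ 1.81 -0.07  2.89] [0.42 0.6  0.53] 12.1
```

View pics/wrist5.png

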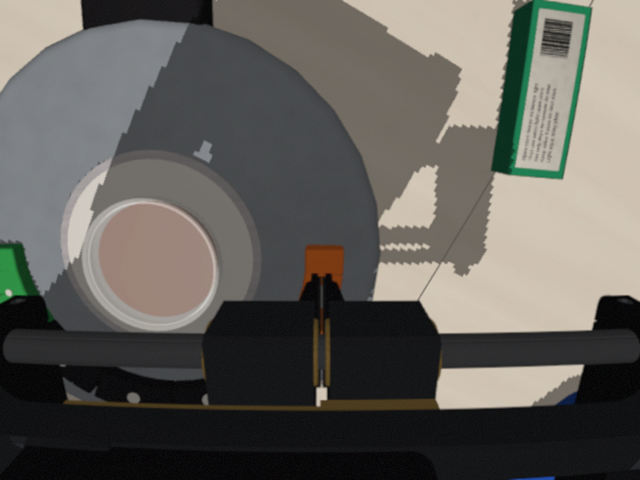

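View pics/scene5.png

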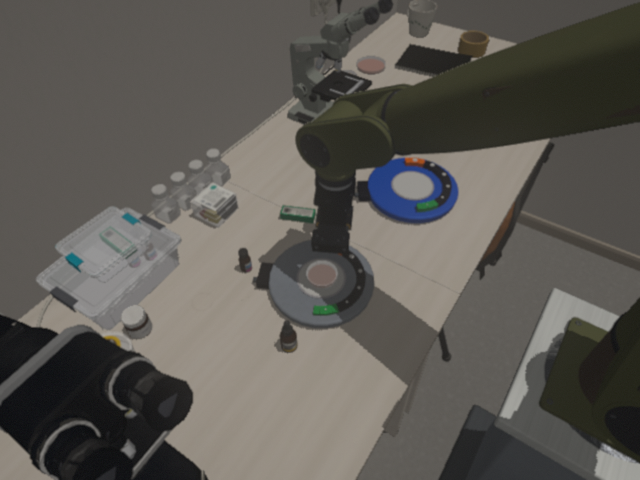

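The tips at (322,275) sit over the middle of the orange pad. The state reads z = 31.5 and 2.9 N, about 4.5 mm of press. The carton, bottles and dish look unmoved. I'll compare the last two numerically and then hand in.

```bash
python3 - <<'E'
from h import *
a=load("pics/scene0.npy")["frame"];b=load("pics/scene5.npy")["frame"]
for n,(x0,y0,x1,y1) in dict(brown=(232,240,254,276),dropper=(275,315,303,355)).items():
    m=[np.argwhere(cv2.cvtColor(i,cv2.COLOR_BGR2GRAY)[y0:y1,x0:x1]<60).mean(0) for i in(a,b)]
    print(n,np.round(m[1]-m[0],2))
w=load("pics/wrist5.npy"); g=w["frame"].astype(int); pk=((g[...,2]-g[...,1]>18)&(g[...,0]>85)).astype(np.uint8)
n,l,st,c=cv2.connectedComponentsWithStats(pk); k=1+st[1:,4].argmax(); print("dish",np.round(plane(w,[c[k]],30),1))
w=load("pics/wrist1.npy"); g=w["frame"].astype(int); pk=((g[...,2]-g[...,1]>12)&(g[...,0]>85)).astype(np.uint8); pk[:, :270]=0; pk[:,370:]=0; pk[100:]=0
n,l,st,c=cv2.connectedComponentsWithStats(pk); k=1+st[1:,4].argmax(); print("dish before",np.round(plane(w,[c[k]],30),1),st[k])
from station import ctrl,hand_in
s=ctrl.read_state(); print(np.round(s["position"],1),np.round(s["ft_force"],1),s["t"]); print(hand_in())
E
```

```text
brown [-0.9  -0.33]
dropper [-0.02 -0.41]
dish [[543.1  92.8  30. ]]
dish before [[542.8  92.2  30. ]] [ 288   21   67   70 3589]
[562.6  15.9  31.5] [ 1.5 -0.4  3.3] 12.2
the job is handed in; nothing more can be done
None
```

I ran the shut fingertips along the grey base's track in one unbroken touch, from the green pad over all four black pads to the orange pad. I handed the job in with the tips still resting on orange, at 12.2 s of the 48 s allowed. `hand_in` gives no verdict, and I did not see the window get visibly brighter in the pictures.

- **Final touch:** the tips are at (562.6, 15.9, 31.5) over the middle of the orange pad. The average force is about 2.9 N, so the track is pressed about 4.5 mm, well short of the 10 mm limit.
- **During the stroke:** the readings I took showed z between 31.3 and 32.1 mm, so contact held at each one. The highest single vertical force reading was 4.3 N while sliding, and it settled to about 3 N when still.
- **Dish, bottles and carton:** the dish and the dropper bottle stayed within measurement error (0.7 mm and 0.4 px). The brown bottle's mask shifted 0.9 px; the arm did not go near it, so I put that down to changed shadow. I judged the carton unmoved by eye only.
- **Disagreements:** heights triangulated from the cameras were mostly 32–35 mm, and the wrist–top pair scattered from 26 to 48 mm. The touch itself put the track top at 36.06 mm, which matches the text, so I used that.

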